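Lock the tall height stop on the joiner's bench

ROBOT

A 7-joint arm with a two-finger parallel gripper is mounted at the origin on the work surface. World frame = base frame: x ahead of the robot, y to its left, z up, the work surface at z = 0. Lengths are in m, angles in rad, forces in N, time in s.
With the tool pointing down it reaches from about 0.35 to 0.9 m from the base axis. Payload 19.9 kg.
Tool frame: the origin (TCP) lies midway between the tips of the shut fingers; the grasp point (between the pads) lies 19 mm behind it; z points along the fingers, y is the line along which they close (so a half turn about z gives the same grasp; the last joint's range is limited). The gripper opens to 85 mm and grips with 20 to 120 N. Pads are 22 mm wide; open, the fingers measure 114 mm over their backs; the gripper's body (76 mm by 85 mm) begins 54 mm behind the grasp point. The pads swing forward as they close: fully open they stand 13 mm farther back than shut.
Start: joints at [-1.298, 0.417, -0.01, 1.614, 0.005, 1.111, -0.053], TCP at [0.193, 0.594, 0.231] pointing down, gripper open.
Joint ranges: [-2.81, 2.81], [-0.39, 2.02], [-1.27, 1.25], [0.06, 2.57], [-1.19, 4.33], [0.19, 2], [-2.82, 2.82]. Speed limits (rad/s): [1.89, 1.89, 2.39, 2.39, 3.01, 3.01, 3.01].

INTERFACE

Orientations are given as a unit quaternion [w, x, y, z].
In Python, from station import manip gives the robot as it stands. Calls block until the motion is done:
- manip.reach(position, orientation): joint-space move of the TCP to a pose.
- manip.line_to(position, v=0.15, frame=None, stop_force=None): straight line of the TCP; frame=None keeps the orientation; v is the mean speed in m/s. With stop_force (N) it stops when the force on the tool has changed by that much, and returns True; else False.
- manip.move_j(angles): joint-space move.
- manip.release() and manip.close(): open the fingers fully, or close them until they stop; the grip force is fixed at half the most.
- manip.sleep(seconds).
- manip.inverse_kinematics(position, orientation): joint angles nearest the present ones, or None.
- manip.read_state(): the state.
- manip.capture(name): name is "scene" or "top"; returns a dict with "color" (400x640x3 uint8, blue, green, red), "fx", "fy", "cx", "cy" (pixels), "view" (4x4, takes a point from world to camera coordinates). Camera axes: x right, y down, z forward; pixel columns grow to the right and rows downward; lengths in m; the calibration is good to about 2 mm. A picture is of the moment at which its call begins. There is no depth.
A pose or a line that the arm cannot do raises manip.MotionError and nothing moves.
- manip.hand_in(): hands the job in; it is judged then, once.
Trained networks look in a picture, given as the dict that the camera call returned (one of the last four; its "shot" number tells which), for a name from the list of things; names that differ only in an ending like _2 or _b are one class to them, and where a whole thing is asked for, a point or a joint stands for the part that bears it (a point fixed in the world has none). Each returns a list of dicts, best first, with "p" (0 to 1); they miss things now and then, are a little off and sometimes report something else, mostly with a low value. They report only what shows in the picture. A call takes as long as a camera call. They do not tell look-alikes from the thing itself.
- manip.find_in(picture, name): "extent" ([centre column, centre row, width, height] in pixels, round what is visible of it).
- manip.outline_of(picture, name): "mask" (400x640 bool, what is visible of it) and "extent" ([centre column, centre row, width, height] in pixels, round what is visible of it).
The state is a dict: "time_s": time; "joint_pos": joint angles; "qd": joint speeds; "effort": joint torques, N m; "ee_pos": TCP position; "tool_rot": TCP orientation; "force": force on the tool from outside, world axes, zero at the start; "torque": the same for the moment, N m; "gripper_width": finger opening in m; "finger_force": force on a finger pad.
Only numpy, scipy, OpenCV 4.12 (cv2) and the standard library are available. Lean on these libraries where they do the work, as an engineer would, in place of code of your own. Each camera call takes 0.05 s, during which the arm holds its last target. There are 200 camera calls.

TASK

Two height stops are fixed to the bench, each a wooden block with an upright screw and a bar-handled jam nut. The one whose screw stands tall out of its nut has just been set: lock it by turning its jam nut clockwise, seen from above, until it comes up tight, which is when its bar lies lengthwise along the block (less than a quarter turn away), without turning the screw itself. Leave the nut of the short stop as it is.

Things in the scene. Friction and masses are not known exactly. Their poses are not given: they have to be found in the camera images.
- jam_nut (a joint): Jam nut of the tall stop: its angle on the screw in rad, growing clockwise seen from above, to a hard stop at 1.4 where it is tight and its bar lies along the block's length. Starts between 0 and 0.6, turns with light friction (0.06 N m), stays where it is left and does not visibly rise or sink.
- jam_nut_bar (a point): Centre of the bar of the tall stop's jam nut, on the vertical screw axis, 71 mm above the bench. The dark steel bar turns with the nut: 64 mm long along this point's x, 16 mm wide along y with flat sides, 22 mm high (60 to 82 mm above the bench). Below it, a round hub 24 mm and flange 38 mm wide, on a steel plate 49 mm above the bench, on a fixed wooden block 120 x 80 mm.
- stop_screw (a joint): The tall stop's upright bright steel screw, 10 mm thick, standing 30 mm out of the bar's top, to 112 mm above the bench. Its angle in the block in rad, clockwise positive, 0 as set. Held stiffly (2.5 N m): the nut turns on it freely, but forced past tight the nut drags it along.
- short_nut (a joint): The like jam nut on the otherwise equal short stop, whose screw stands only 5 mm out of the bar; in rad, clockwise positive, starting at 0.7. To be left as it is.
Not all that is in view belongs to the job. Leave any blue or pink look-alike of the part that bears short_nut alone.

How it is judged:
At the end, for the whole second after the job is handed in: The tall stop's jam nut is at rest within 0.2 rad (11 degrees) of its tight end (above 1.2 rad), its screw within 0.26 rad (15 degrees) of where it was set, and the short stop's nut within 0.2 rad of its start at 0.7 rad (value of joint jam_nut above 1.2 rad and velocity of joint jam_nut between -0.05 and 0.05 rad/s and value of joint stop_screw between -0.26 and 0.26 rad and value of joint short_nut between 0.5 and 0.9 rad); the robot touches nothing.
It fails at once if the tall stop's screw is turned by more than 15 degrees, so that its setting is lost (value of joint stop_screw above 0.26 rad or value of joint stop_screw below -0.26 rad).
It fails at once if the short stop's nut is turned by more than 11 degrees (value of joint short_nut above 0.9 rad or value of joint short_nut below 0.5 rad).
It also fails if it takes over 35 s, if anything falls off the work surface, if the arm or the gripper's body presses on something with over 40 N, if the wrist force passes 120 N, or if a joint passes its speed limit or range.

## Working session

There is one attempt and no reset: what is moved stays moved. The work goes in short steps, each a Python script; the robot and the scene stay as the last script left them, time stands still between calls to the robot, and variables do not carry over. Pictures are saved under pics/ and viewed, at most 10 in all, crops included, and the job is handed in when it is done.

```bash
mkdir -p pics; ls
cat > h.py <<'E'
import numpy as np, cv2
from station import manip
def ray(c,u,v):
    V=np.array(c["view"]);R=V[:3,:3];t=V[:3,3]
    d=R.T@np.array([(u-c["cx"])/c["fx"],(v-c["cy"])/c["fy"],1]);return -R.T@t,d
def atz(c,u,v,z):
    o,d=ray(c,u,v);return o+d*(z-o[2])/d[2]
def proj(c,p):
    V=np.array(c["view"]);q=V[:3,:3]@np.array(p)+V[:3,3];return c["cx"]+c["fx"]*q[0]/q[2],c["cy"]+c["fy"]*q[1]/q[2]
def tri(rs):
    A=0;b=0
    for o,d in rs:
        d=d/np.linalg.norm(d);P=np.eye(3)-np.outer(d,d);A=A+P;b=b+P@o
    return np.linalg.solve(A,b)
E
python3 - <<'E'
from h import *
ims=[]
for n in("scene","top"):
    c=manip.capture(n);cv2.imwrite(f"pics/{n}0.png",c["color"]);o,_=ray(c,0,0);print(n,o.round(3),c["fx"])
    for k in("jam_nut_bar","jam_nut","stop_screw","short_nut"):
        for r in manip.find_in(c,k):print(k,round(r["p"],2),np.round(r["extent"]),atz(c,*r["extent"][:2],.08).round(3))
print(manip.read_state()["tool_rot"])
E
```

```text
pics
scene [ 1.249 -0.051  1.283] 511.8362370651944
jam_nut_bar 0.63 [439. 238.  23.  20.] [0.546 0.15  0.08 ]
jam_nut 0.82 [435. 236.  23.  23.] [0.54  0.138 0.08 ]
stop_screw 0.51 [434. 236.  24.  18.] [0.54  0.136 0.08 ]
short_nut 0.71 [322. 218.  15.  26.] [ 0.531 -0.169  0.08 ]
short_nut 0.68 [275. 132.  17.  17.] [ 0.249 -0.36   0.08 ]
short_nut 0.65 [322. 286.  22.  20.] [ 0.73  -0.138  0.08 ]
short_nut 0.56 [169. 217.  23.  17.] [ 0.593 -0.587  0.08 ]
top [ 0.279 -0.203  1.21 ] 454.0510096098687
jam_nut_bar 0.61 [184. 191.  24.  14.] [0.531 0.135 0.08 ]
jam_nut_bar 0.34 [182. 195.  25.  15.] [0.522 0.139 0.08 ]
jam_nut 0.78 [184. 193.  28.  14.] [0.526 0.134 0.08 ]
stop_screw 0.71 [183. 195.  25.  15.] [0.523 0.137 0.08 ]
short_nut 0.82 [386. 310.  29.  11.] [ 0.223 -0.364  0.08 ]
short_nut 0.75 [467. 166.  14.  18.] [ 0.578 -0.59   0.08 ]
short_nut 0.74 [303. 192.  12.  25.] [ 0.522 -0.169  0.08 ]
short_nut 0.46 [291. 120.  21.  17.] [ 0.714 -0.143  0.08 ]
[ 5.95149426e-06  1.56285817e-01  9.87711871e-01 -6.08780796e-05]
```

View pics/scene0.png

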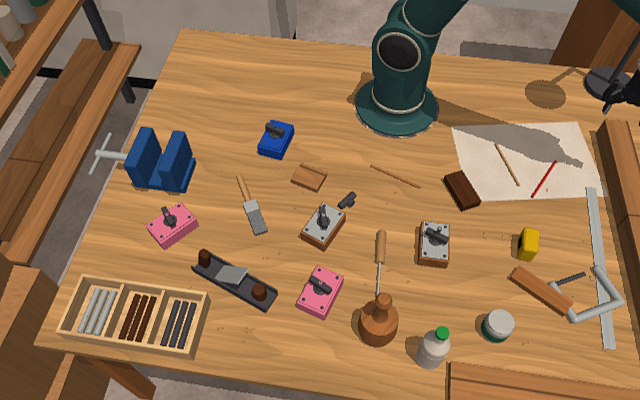

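View pics/top0.png

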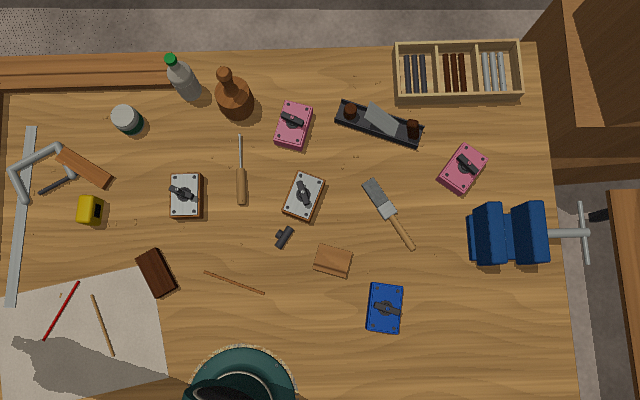

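The scene view shows two wooden stops with grey plates, at about (323,225) and (435,240). In the top view they are at (304,195) and (186,195). Pink and blue look-alikes sit at (172,224), (320,290) and (276,137) in the scene view, and a loose dark T-piece lies at (347,200). I'll check both wooden stops close up.

Run:
```python
import cv2,numpy as np
s=cv2.imread("pics/scene0.png");t=cv2.imread("pics/top0.png")
f=lambda im,u,v:cv2.resize(im[v-26:v+26,u-34:u+34],None,fx=5.8,fy=5.7,interpolation=cv2.INTER_CUBIC)
cv2.imwrite("pics/crop.png",np.vstack([np.hstack([f(s,323,222),f(s,435,240)]),np.hstack([f(t,304,195),f(t,186,195)])]))
```

```text
(no output)
```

View pics/crop.png

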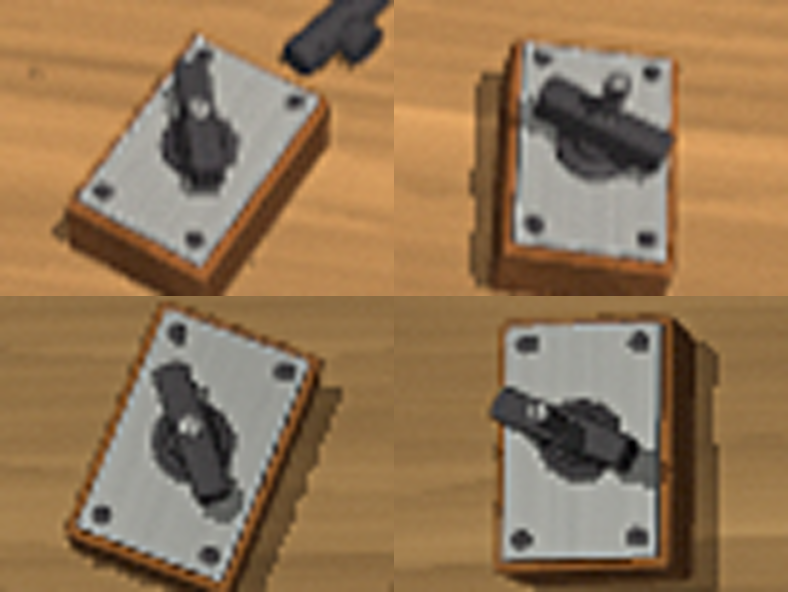

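The stop at scene (435,240) / top (186,195) is the tall one, because its bright screw tip sits well away from the bar by parallax in both views. The other has its tip on the bar, so it is the short one. Next I triangulate the bolts and bar ends from the crops.

Run:
```python
from h import *
s=manip.capture("scene");t=manip.capture("top")
S=lambda x,y:((x-394.4)/5.8+401-.4,y/5.7+214-.4)
T=lambda x,y:((x-394.4)/5.8+152-.4,(y-296.4)/5.7+169-.4)
# order: top TL,TR,BR,BL = scene BR,BL,TL,TR
tb=[(528,344),(641,342),(637,537),(522,539)]; sb=[(647,239),(534,223),(542,57),(652,72)]
B=[]
for a,b in zip(tb,sb):
    p=tri([ray(t,*T(*a)),ray(s,*S(*b))]);B.append(p);print(p.round(4))
B=np.array(B);print("centre",B.mean(0).round(4))
L=(B[0]+B[1]-B[2]-B[3]);W=B[0]+B[3]-B[1]-B[2];print("len ang",np.degrees(np.arctan2(L[1],L[0])),np.degrees(np.arctan2(W[1],W[0]))-90,np.linalg.norm(L)/2,np.linalg.norm(W)/2)
e=[tri([ray(t,*T(508,402)),ray(s,*S(660,150))]),tri([ray(t,*T(630,455)),ray(s,*S(550,95))])]
print("bar ends",np.round(e,4));d=e[0]-e[1];print(np.degrees(np.arctan2(d[1],d[0])),np.linalg.norm(d),((e[0]+e[1])/2).round(4))
print("tip",tri([ray(t,*T(537,411)),ray(s,*S(620,84))]).round(4))
for c,n in((s,"s"),(t,"t")):
    for r in manip.outline_of(c,"jam_nut")[:2]:
        v,u=np.nonzero(r["mask"]);q=np.array([atz(c,a,b,.075)[:2] for a,b in zip(u,v)])
        w,V=np.linalg.eigh(np.cov(q.T));print(n,r["p"],len(u),q.mean(0).round(4),np.degrees(np.arctan2(*V[::-1,1])))
```

```text
[0.5781 0.1695 0.048 ]
[0.5776 0.1177 0.048 ]
[0.4858 0.1172 0.0486]
[0.4863 0.1693 0.0485]
centre [0.5319 0.1434 0.0483]
len ang 0.21919047436887307 -0.5471701454506643 0.09176309444371442 0.051960815531582015
bar ends [[0.5446 0.1692 0.0745]
 [0.5196 0.1173 0.0691]]
64.34489804945717 0.05787818250455496 [0.5321 0.1433 0.0718]
tip [0.5322 0.1447 0.1089]
s 0.62 256 [0.5415 0.14  ] 60.44010511917284
t 0.64 197 [0.5285 0.1418] 68.08175346036106
```

```bash
cat >> h.py <<'E'
from scipy.spatial.transform import Rotation as Ro
AX=np.array([.532,.1437])
def quat(a): # tool down, tool x at a deg
    a=np.radians(a);x=np.array([np.cos(a),np.sin(a),0]);z=np.array([0,0,-1.]);
    q=Ro.from_matrix(np.c_[x,np.cross(z,x),z]).as_quat();return [q[3],*q[:3]]
E
python3 - <<'E'
from h import *
st=manip.read_state();print(st["time_s"],st["force"],st["gripper_width"])
for a in(64,0,244,180):
    for z in(.15,.064):
        q=manip.inverse_kinematics([*AX,z],quat(a));print(a,z,None if q is None else np.round(q,2))
E
```

```text
0.7 [ 0.41630644 -0.04689459 -0.14127469] 0.08531302605807577
64 0.15 [-0.8   0.44  0.61  1.89 -0.31  0.91 -0.5 ]
64 0.064 [-0.77  0.58  0.57  1.94 -0.45  0.75 -0.39]
0 0.15 [-0.85  0.46  0.68  1.89 -0.36  0.92 -1.58]
0 0.064 [-0.77  0.58  0.58  1.94 -0.45  0.76 -1.5 ]
244 0.15 [-0.37  0.38  0.06  1.88 -0.03  0.89  2.39]
244 0.064 [-0.31  0.51 -0.02  1.92  0.01  0.71  2.36]
180 0.15 [-0.55  0.39  0.28  1.88 -0.14  0.89  1.37]
180 0.064 [-0.51  0.52  0.24  1.93 -0.18  0.71  1.4 ]
```

Run:
```python
from h import *
manip.reach([*AX,.2],quat(64.3))
print(manip.line_to([*AX,.12],v=.15),manip.line_to([*AX,.064],v=.06,stop_force=8))
manip.close();s=manip.read_state()
for k in("time_s","ee_pos","force","torque","gripper_width","finger_force","joint_pos"):print(k,np.round(s[k],3))
c=manip.capture("scene");cv2.imwrite("pics/g.png",cv2.resize(c["color"][160:300,340:520],None,fx=4,fy=4))
```

```text
False False
time_s 5.142
ee_pos [0.532 0.144 0.064]
force [-6.303  1.696 10.146]
torque [ 0.289  1.225 -0.022]
gripper_width 0.015
finger_force 60.235
joint_pos [-0.723  0.561  0.513  1.937 -0.398  0.744 -0.426]
```

View pics/g.png

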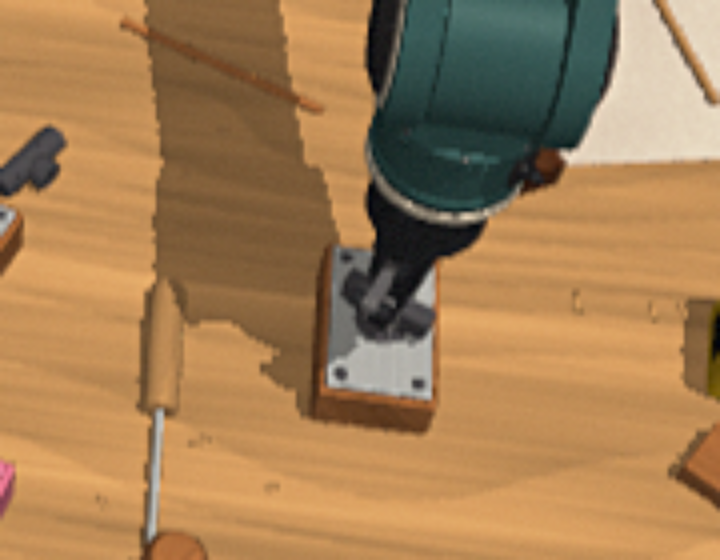

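The fingers hold the bar across its flats at crop (390,300), with the block upright beneath. The 15 mm opening fits the 16 mm bar. I'll turn it in small steps and watch the torque.

Run:
```python
from h import *
s=manip.read_state();t0=s["torque"][2]
for a in list(np.arange(58,9,-7))+[6,3.5,2]:
    manip.reach([*AX,.064],quat(a));s=manip.read_state()
    R=Ro.from_quat(np.roll(s["tool_rot"],-1)).as_matrix()[:,0]
    print(round(a,1),round(np.degrees(np.arctan2(R[1],R[0])),1),round(s["time_s"],1),np.round(s["torque"],2),np.round(s["force"],1),round(s["gripper_width"],4))
    if abs(s["torque"][2]-t0)>.8 or np.linalg.norm(s["force"])>60:break
```

```text
58 58.0 5.4 [0.21 1.17 0.01] [-5.2  1.   9.6] 0.0143
51 51.0 5.7 [ 0.16  1.02 -0.04] [-4.8  0.2  9.6] 0.0142
44 44.0 5.9 [ 0.02  0.94 -0.04] [-3.6  1.   8.3] 0.0144
37 37.0 6.2 [-0.07  0.86 -0.06] [-4.3  0.4  9. ] 0.0149
30 30.0 6.4 [-0.08  0.8  -0.05] [-3.3 -0.6  8.1] 0.0146
23 23.0 6.7 [-0.23  0.74 -0.08] [-2.3 -0.7  9.3] 0.0146
16 16.0 6.9 [-0.34  0.73 -0.13] [-4.3 -0.6  9.5] 0.0149
6 6.0 7.2 [-0.52  0.72 -0.09] [-3.6 -1.6  9.3] 0.0145
3.5 3.5 7.5 [-0.47  0.76 -0.02] [-4.3 -2.   7.7] 0.0145
2 2.0 7.7 [-0.53  0.75 -0.05] [-3.  -2.3  8.5] 0.0147
```

Run:
```python
from h import *
for a in(1,0,-1,-2):
    manip.reach([*AX,.064],quat(a));manip.sleep(.1);s=manip.read_state();print(a,np.round(s["torque"],2))
    if abs(s["torque"][2])>.4:break
manip.release();manip.line_to([*AX,.2],v=.12)
manip.reach([.35,.4,.3],quat(0));s=manip.read_state();print(s["time_s"],s["force"])
f=[]
for n,u,v in(("scene",435,240),("top",186,195),("scene",323,222),("top",304,195)):
    c=manip.capture(n);f.append(cv2.resize(c["color"][v-26:v+26,u-34:u+34],None,fx=5.8,fy=5.7,interpolation=cv2.INTER_CUBIC))
cv2.imwrite("pics/end.png",np.vstack([np.hstack(f[:2]),np.hstack(f[2:])]))
```

```text
1 [-0.51  0.75 -0.06]
0 [-0.58  0.69 -0.04]
-1 [-0.63  0.65  0.42]
11.975 [ 0.85249574  0.32684132 -0.25012961]
```

View pics/end.png

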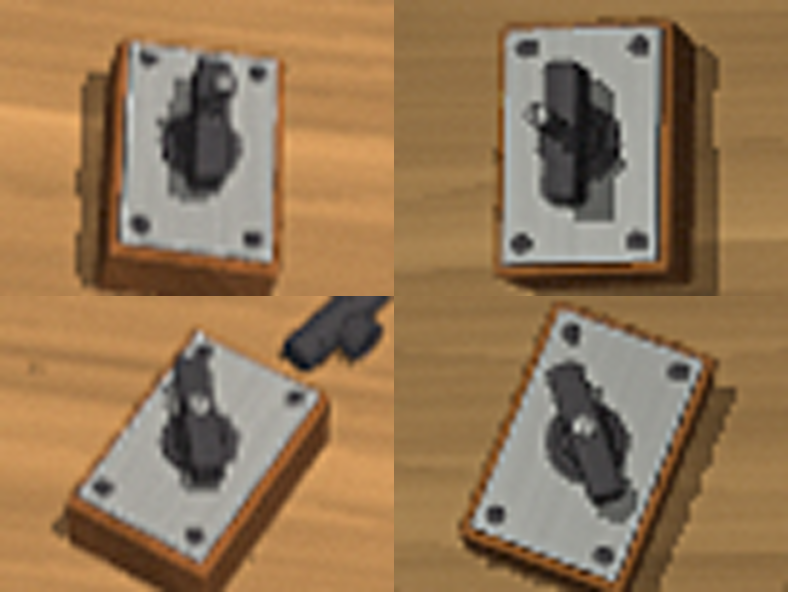

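The tall stop's bar (top row, about (565,135) in the top view) now lies along the block. The torque rose to 0.42 N m at the tight end, well below the screw's 2.5 N m. The short nut (bottom row) is unchanged and the arm is clear.

```bash
python3 -c "
from station import manip
print(manip.hand_in())"
```

```text
the job is handed in; nothing more can be done
None
```

I turned the tall stop's jam nut clockwise until it came up tight, with its bar along the block. The torque stayed far below what would turn the screw. The short stop's nut was left as it was, and the job is handed in; no verdict was returned.

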